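Close and lock the stone holder

TASK

Lock the rough stone in its holder: with a fingertip, push the black four-lobed knob along the long leg of its L-shaped slot, so that the jaw runs up to the stone, then round the corner and sideways to the very end of the short leg. Only push the knob, do not grip it or pull it up, and leave the stone, hammer, chisel and jar where they are. Finish with the robot clear of everything.

Things in the scene. Friction and masses are not known exactly. Their poses are not given: they have to be found in the camera images.
- holder: stone holder fixed to the table: plywood board 220 mm (its x) by 440 mm (its y), 18 mm thick; origin under its middle, on the table, z up; place and yaw vary. A steel gate plate covers x -70 to 70, y -200 to -45 mm, its top 50 mm above the table. The stone lies on the +y half, its top about 111 mm above the table, before a wooden fence 68 mm high at y = 196 mm
- knob_center (a point): centre of the upright black knob, 78 mm above the table; axes as the holder's. The knob reaches from 56 to 100 mm above the table, is plus-shaped from above, 38 mm across opposite lobes, never turns. Its 12 mm pin runs in the slot with 2 mm play each side. It starts in the first 40 mm of the long leg, slides at about 2 to 4 N and stays where it is left
- corner (a point): corner of the L-shaped slot (16 mm wide, cut through the gate plate): where the knob's axis is at the end of the long leg, at the plate's top, 50 mm above the table; axes as the holder's. The long leg comes to it from 90 mm away, running in holder +y (at x = -20 mm, from y = -160 to -70 mm); the short leg leaves it in holder +x
- slot_end (a point): end of the short leg: where the knob's axis is when the pin is fully home, 40 mm in holder +x from the corner, at the plate's top, 50 mm above the table; axes as the holder's
- jaw (a joint): travel in m of the wooden jaw and knob along holder +y: 0 at the start of the long leg, 0.090 at the corner (stopped by the slot at about 0.092). Jaw 100 mm wide, 20 mm thick, top 86 mm above the table, its front face 140 mm ahead (+y) of the knob's axis. Its sprung rubber pad meets the stone at the end with under 2 N, too little to push the jaw back
- bolt (a joint): sideways travel in m of knob and pin along holder +x: 0 in the long leg (2 mm of play), about 0.040 at the end of the short leg (the slot stops it at about 0.042). Blocked by the slot unless the jaw is at the corner
- knob (a joint): how far in m the knob has been pulled up out of its seat: 0 seated, at most 0.012; it drops back by its weight
- lobe_back: one of the knob's four lobes, a 20 mm wide, 44 mm tall black block whose outer face stands 19 mm from the knob's axis, the lobe on the knob's holder -x side; origin at the middle of its underside, 13.5 mm from the knob's axis, 56 mm above the table
- lobe_front: one of the knob's four lobes, a 20 mm wide, 44 mm tall black block whose outer face stands 19 mm from the knob's axis, the lobe on the knob's holder +x side; origin at the middle of its underside, 13.5 mm from the knob's axis, 56 mm above the table
- lobe_right: one of the knob's four lobes, a 20 mm wide, 44 mm tall black block whose outer face stands 19 mm from the knob's axis, the lobe on the knob's holder -y side; origin at the middle of its underside, 13.5 mm from the knob's axis, 56 mm above the table
- lobe_left: one of the knob's four lobes, a 20 mm wide, 44 mm tall black block whose outer face stands 19 mm from the knob's axis, the lobe on the knob's holder +y side; origin at the middle of its underside, 13.5 mm from the knob's axis, 56 mm above the table
- stone: rough grey stone, about 103 by 99 mm and 78 mm high, loose on two wooden bearers on the holder; origin at the middle of its underside, 33 mm above the table
- hammer: club hammer lying loose on the table on the holder's +x side, about 235 mm long along its own x, head 40 by 88 by 40 mm at +x; origin near mid-length, on the table
- chisel: steel chisel lying loose on the table on the holder's -x side, 205 mm long along its own x, 17 mm thick; origin near mid-length, on the table
- jar: glass jar with a metal cap standing loose on the table on the holder's +x side, near the gate plate, 60 mm in diameter, 85 mm high; origin under its centre
There are look-alikes about, which are no part of the job. Several things have the shape of the jar; the one meant has the colours described above.

How it is judged (in metres and radians):
On the way, in this order (a step that is already met when the one before it is completed fails the run):
1. the knob is at the corner, still in the long leg (value of joint jaw above 0.085 m and value of joint bolt below 0.015 m), for 0.05 s.
2. the knob is at the end of the short leg (value of joint bolt above 0.035 m and value of joint jaw above 0.085 m), for 0.2 s.
At the end, for the whole second after the job is handed in: The jaw has run at least 85 mm and the knob at least 35 of its 40 mm into the short leg, both at rest, the knob seated within 3 mm; the stone within 15 mm and the hammer, chisel and jar within 20 mm of where they were, the jar upright (all of step 2 and value of joint knob below 0.003 m and velocity of joint bolt between -0.01 and 0.01 m/s and velocity of joint jaw between -0.01 and 0.01 m/s and distance of stone from where it was at the start of the episode below 0.015 m and angle between jar's own z axis and vertical below 0.1 rad and distance of each of hammer, chisel, jar from where it was at the start of the episode below 0.02 m); the robot touches nothing.
It fails at once if the knob is pulled up more than 6 mm (value of joint knob above 0.006 m).
It fails at once if the knob is gripped: the fingers press on opposite lobes at once ((contact force between the fingers and lobe_back above 1 N and contact force between the fingers and lobe_front above 1 N) or (contact force between the fingers and lobe_left above 1 N and contact force between the fingers and lobe_right above 1 N)).
It fails at once if the stone is pushed more than 15 mm or lifted (distance of stone from where it was at the start of the episode above 0.015 m).
It fails at once if the hammer, chisel or jar is moved more than 20 mm (distance of any of hammer, chisel, jar from where it was at the start of the episode above 0.02 m).
It also fails if it takes over 45 s, if anything falls off the work surface, if the arm or the gripper's body presses on something with over 40 N, if the wrist force passes 120 N, or if a joint passes its speed limit or range.

ROBOT

A 6-joint arm with a two-finger parallel gripper is mounted at the origin on the work surface. World frame = base frame: x ahead of the robot, y to its left, z up, the work surface at z = 0. Lengths are in mm, angles in rad, forces in N, time in s.
With the tool pointing down it reaches from about 300 to 775 mm from the base axis. Payload 14.6 kg.
Tool frame: the origin (TCP) lies at the very end of the fingers, on their centre line; the grasp point (between the pads) lies 19 mm behind it; z points along the fingers, y is the direction in which the jaws open and shut (so a half turn about z gives the same grasp; the last joint's range is limited). The gripper opens to 94 mm and grips with 3 to 60 N. Pads are 16 mm wide; open, the fingers measure 119 mm over their backs; the gripper's body (75 mm by 177 mm) begins 78 mm behind the grasp point.
Start: joints at [-1.371, 0.3, 1.521, -0, 1.321, -0.067], TCP at [144.999, -530.532, 205.446] pointing down, gripper open.
Joint ranges: [-3.03, 3.03], [-0.79, 2.21], [0.23, 2.52], [-1.04, 4.18], [0, 3.07], [-2.55, 2.55]. Speed limits (rad/s): [2.22, 2.22, 2.57, 3.14, 3.14, 3.14].

INTERFACE

Orientations are given as a rotation vector (axis times angle).
In Python, from cell import arm gives the robot as it stands.
- The arm moves only by the tool arm_command, never from a script. Its argument "series" is a list of rows, each a list of 5 numbers: the closure, from -1 (fully open) to 1 (shut), then the shift along the tool's x, y, z in mm, then the turn about the tool's z in degrees. In form: [[gripper, dx, dy, dz, roll], ...]. A call has 1 to 5 rows; each row shifts and turns the commanded pose from where the row before left it, along the tool's axes as they then stand; what a row does not reach is not made up. A row lasts 1/8 s, in which the tool goes at most 62.5 mm and 10.7 degrees, less where a joint would pass 70% of its speed; a pose out of reach is approached as far as the arm can. A call is refused whole if a number of a shift passes 62.5 or a number of a turn 10.7, either way. A call with a gripper value outside its range is refused whole. The fingers move at their own pace and stop on an object; "grip_force" is the grip in N (left out, the last holds). Time passes only in rows, so rows that do not move let the fingers close. It gives the time, the measured TCP pose, the force and the opening at its end, in the units of the state.
- arm.read_state(): the state, without advancing time (a new reading comes with each control period).
- arm.snapshot(name): name is "side" or "top"; returns (picture, depth): 480x640x3 uint8, blue, green, red; 480x640 float32, mm along the optical axis (not along the pixel's ray), 0 where there is no reading.
- arm.calibration(name): a dict with "mtx" (3x3 intrinsics, pixels), "k1" (the pictures are not rectified: a ray, as slopes to the right and down, at radius r is drawn at 1 + k1 r^2 times it, then the intrinsics apply), "origin" and "attitude" of the camera in the world. Camera axes: x right, y down, z forward; pixel columns grow to the right and rows downward; lengths in mm; the calibration is good to about 2 mm. A picture is of the moment at which its call begins. calibration takes no time and is no camera call.
- arm.sign_off(): hands the job in, once; it reports no verdict.
Trained networks look in the newest picture that a camera, given by its name, has taken for a name from the list of things; names that differ only in an ending like _2 or _b are one class to them, and where a whole thing is asked for, a point or a joint stands for the part that bears it (a point fixed in the world has none). Each returns a list of dicts, best first, with "p" (0 to 1); they miss things now and then, are a little off and sometimes report something else, mostly with a low value. They report only what shows in the picture. A call takes as long as a camera call. They do not tell look-alikes from the thing itself.
- arm.find_in(query, camera): "point" ([x, y, z] in mm, in world coordinates, good to about 4 mm: the middle of the surface that is visible of it).
- arm.cut_out(query, camera): "mask" (480x640 bool, what is visible of it).
- arm.mark_of(query, camera): "point" ([x, y, z] in mm, in world coordinates, good to about 4 mm: a listed point, or the origin of a listed thing).
The state is a dict: "t": time; "joint_pos": joint angles; "qd": joint speeds; "joint_efforts": joint torques, N m; "position": TCP position; "tcp_rot": TCP orientation; "contact_force": force on the tool from outside, world axes, zero at the start; "ft_torque": the same for the moment, N m; "finger_gap": finger opening in mm.
Only numpy, scipy, OpenCV 4.12 (cv2) and the standard library are available. Lean on these libraries where they do the work, as an engineer would, in place of code of your own. Each camera call takes 0.05 s, during which the arm holds its last target. There are 200 camera calls.

## Working session

There is one attempt and no reset: what is moved stays moved. The work goes in short steps, Python scripts to look and compute and a tool call to move; the robot and the scene stay as the last step left them, time stands still between calls to the robot, and variables do not carry over. Pictures are saved under pics/ and viewed, about 8 in all and at most 12, crops included, and the job is handed in when it is done.

Besides the shell and the picture viewer there is one more tool, called after "Call:" as name(argument=value, ...), one argument or row to a line, values as JSON. arm_command: Moves the arm, as the interface text tells. Its arguments: {"type":"object","properties":{"series":{"type":"array"},"grip_force":{"type":"number"}},"required":["series"]}

```bash
mkdir -p pics; python3 - <<'E'
from cell import arm
import cv2,numpy as np
s=arm.read_state();print(s['t'],s['position'],s['tcp_rot'],s['finger_gap'])
for c in("top","side"):
    p,d=arm.snapshot(c);cv2.imwrite(f"pics/{c}0.png",p)
    k=arm.calibration(c);print(c,k)
    for q in("knob_center","corner","slot_end","lobe_back","lobe_front","lobe_left","lobe_right","holder","jar","stone","hammer","chisel"):
        print(q,[(np.round(r["point"]).tolist(),round(r["p"],2)) for r in arm.mark_of(q,c)][:3])
print(arm.read_state()['t'])
E
```

```text
0.0 [ 144.94971436 -530.27695616  204.8747156 ] [-3.11251482e+00 -4.17648223e-01  1.02525214e-04] 93.94891363525896
top {'mtx': array([[546.71033202,   0.        , 320.66846492],
       [  0.        , 546.71033202, 245.35644905],
       [  0.        ,   0.        ,   1.        ]]), 'k1': 0.023103687448240387, 'origin': array([426.62306005,  40.99217071, 996.5464318 ]), 'attitude': array([-2.12798533,  2.12984438, -0.21577543])}
knob_center [([606.0, -89.0, 79.0], 0.71), ([598.0, -79.0, 57.0], 0.49)]
corner [([573.0, -18.0, 50.0], 0.94)]
slot_end [([592.0, -93.0, 57.0], 0.68), ([610.0, -4.0, 53.0], 0.62)]
lobe_back [([592.0, -92.0, 58.0], 0.57)]
lobe_front [([502.0, 164.0, 38.0], 0.51), ([616.0, -87.0, 56.0], 0.47), ([378.0, 50.0, 1.0], 0.28)]
lobe_left [([609.0, -107.0, 54.0], 0.7), ([597.0, -80.0, 54.0], 0.59)]
lobe_right [([377.0, 51.0, 2.0], 0.7), ([613.0, -108.0, 58.0], 0.53)]
holder [([557.0, 55.0, -3.0], 0.73)]
jar [([756.0, 18.0, -0.0], 0.87), ([815.0, -86.0, 1.0], 0.76), ([821.0, 139.0, -2.0], 0.58)]
stone [([501.0, 169.0, 38.0], 0.69)]
hammer [([671.0, 214.0, -3.0], 0.87)]
c
[... 211 characters left out ...]
0.09383792793600473, 'origin': array([478.73709136, 565.28852199, 509.03732055]), 'attitude': array([-0.3785841 ,  2.67286954, -1.37106961])}
knob_center [([606.0, -89.0, 78.0], 0.9)]
corner [([570.0, -19.0, 49.0], 0.57)]
slot_end [([606.0, -6.0, 48.0], 0.57)]
lobe_back [([592.0, -99.0, 57.0], 0.56)]
lobe_front [([615.0, -84.0, 52.0], 0.72), ([599.0, -79.0, 56.0], 0.47), ([591.0, -97.0, 58.0], 0.29)]
lobe_left [([600.0, -78.0, 55.0], 0.79)]
lobe_right []
holder [([558.0, 50.0, -0.0], 0.9)]
jar [([820.0, -90.0, 4.0], 0.93), ([820.0, 137.0, 5.0], 0.87), ([860.0, 18.0, 0.0], 0.63)]
stone [([500.0, 167.0, 32.0], 0.88)]
hammer [([673.0, 214.0, -1.0], 0.7)]
chisel [([377.0, 46.0, -3.0], 0.84)]
1.3
```

View pics/top0.png

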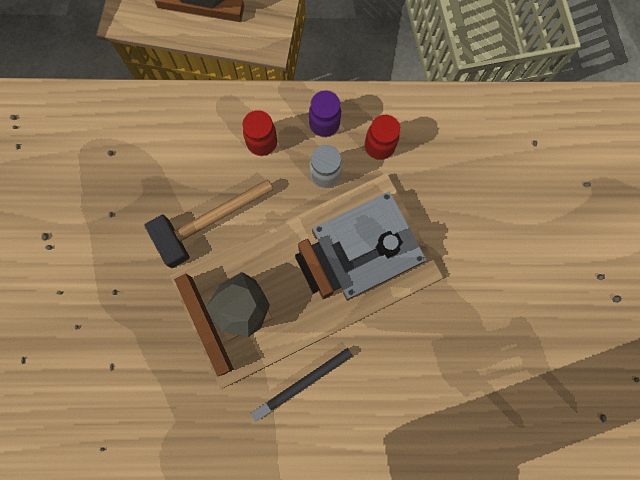

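View pics/side0.png

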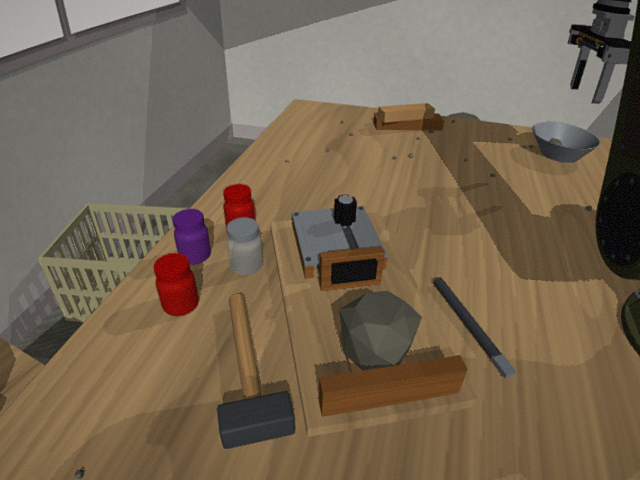

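The top view shows the black knob at (390,243) on the steel plate. The clear jar with a metal cap is at (325,166); its look-alikes are red at (260,133) and (382,137) and purple at (325,113). I found no second knob. Next I'll fit the holder yaw and check the knob in a close crop.

```bash
cat > h.py <<'E'
import cv2,numpy as np
from scipy.spatial.transform import Rotation as R
from cell import arm
def cloud(c):
    p,d=arm.snapshot(c);k=arm.calibration(c)
    v,u=np.mgrid[:480,:640]
    uv=np.stack([u,v],-1).reshape(-1,1,2).astype(float)
    n=cv2.undistortPoints(uv,k["mtx"],np.array([k["k1"],0,0,0,0.]))[:,0]
    P=np.c_[n,np.ones(len(n))]*d.reshape(-1,1)
    return p,(P@R.from_rotvec(k["attitude"]).as_matrix().T+k["origin"]).reshape(480,640,3)
E
python3 - <<'E'
from h import *
p,W=cloud("top")
x,y,z=W[...,0],W[...,1],W[...,2]
m=(abs(z-50)<6)&(np.hypot(x-590,y+55)<130)
hsv=cv2.cvtColor(p,cv2.COLOR_BGR2HSV);m&=hsv[...,1]<70
r=cv2.minAreaRect(W[m][:,:2].astype(np.float32));print("plate",r,m.sum(),np.median(z[m]))
m=(z>92)&(z<112)&(np.hypot(x-606,y+89)<40)
q=W[m];print("knobtop",m.sum(),q.mean(0),cv2.minAreaRect(q[:,:2].astype(np.float32)))
m=(abs(z-18)<7)&(np.hypot(x-558,y-52)<260)&(z>11)
r=cv2.minAreaRect(W[m][:,:2].astype(np.float32));print("board",r)
m=(abs(z-68)<6)&(np.hypot(x-470,y-228)<140)&(hsv[...,1]>70)
print("fence",cv2.minAreaRect(W[m][:,:2].astype(np.float32)),m.sum())
cv2.imwrite("pics/crop.png",cv2.resize(p[180:310,290:440],None,fx=4,fy=4,interpolation=cv2.INTER_CUBIC))
E
```

```text
plate ((599.9916381835938, -35.86790466308594), (140.64694213867188, 201.91647338867188), 26.13433074951172) 5810 50.09252210115551
knobtop 403 [601.94811933 -87.14816528 100.50272914] ((602.8784790039062, -87.11811828613281), (37.40409469604492, 37.68167495727539), 74.2397232055664)
board ((597.1898803710938, 77.25529479980469), (418.223876953125, 465.03131103515625), 33.10148239135742)
fence ((493.28436279296875, 182.02862548828125), (179.93313598632812, 127.35541534423828), 26.46917724609375) 1504
```

View pics/crop.png

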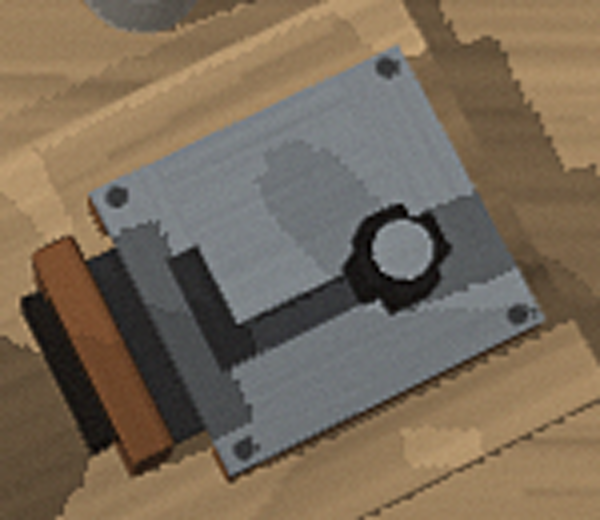

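The crop shows the black plus-shaped knob at about (400,250) in the long leg of the slot, with the corner at about (235,345). The holder yaw is about 26.2° and the knob is at about (603,-88). I'll close the gripper, line it up with the holder and travel over at height.

Call:
arm_command(
  series=[
    [1,0,0,0,-10.7],
    [1,45,-13,0,0],
    [1,45,-13,0,0],
    [1,45,-13,0,0],
    [1,45,-13,0,0],
  ],
  grip_force=20,
)

```text
t: 1.98
position: [285.0, -403.8, 205.5]
tcp_rot: [3.061, 0.706, 0.0]
contact_force: [0.6, -0.1, -0.9]
finger_gap: 47.6
```

Call:
arm_command(
  series=[
    [1,45,-13,0,0],
    [1,45,-13,0,0],
    [1,45,-13,0,0],
    [1,45,-13,0,0],
    [1,45,-13,0,0],
  ],
)

```text
t: 2.6
position: [458.8, -246.7, 205.6]
tcp_rot: [3.061, 0.706, 0.0]
contact_force: [0.5, -0.8, -0.6]
finger_gap: 0.8
```

```bash
cat > w.py <<'E'
from h import *
s=arm.read_state();M=R.from_rotvec(s["tcp_rot"]).as_matrix();a=np.radians(26.2)
ex=np.array([np.cos(a),np.sin(a),0]);ey=np.array([-ex[1],ex[0],0]);K=np.array([603,-88,78])
r=s["position"]-K
print(s["t"],s["position"].round(1),"rel knob start in holder",[round(float(v),1) for v in(r@ex,r@ey,r[2])],"toolx deg",np.degrees(np.arctan2(M[1,0],M[0,0])).round(2),"F",np.round([s["contact_force"]@ex,s["contact_force"]@ey,s["contact_force"][2]],1),s["finger_gap"],"tilt",M[:,2].round(3))
T=K-21*ex-28*ey;T[2]=68;print("shift to notch start, tool",(M.T@(T-s["position"])).round(1))
E
python3 w.py
```

```text
2.6 [ 458.8 -246.7  205.6] rel knob start in holder [-199.4, -78.8, 127.6] toolx deg 25.99 F [ 0.1 -1.  -0.6] 0.7548602240653671 tilt [ 0. -0. -1.]
shift to notch start, tool [178.2 -51.5 137.6]
```

Call:
arm_command(
  series=[
    [1,45,-13,0,0],
    [1,45,-13,0,0],
    [1,45,-13,0,0],
    [1,43,-12,0,0],
    [1,0,0,40,0],
  ],
)

```text
t: 3.22
position: [598.1, -122.2, 166.9]
tcp_rot: [3.058, 0.71, 0.007]
contact_force: [-0.4, -0.2, -1.5]
finger_gap: 0.6
```

Call:
arm_command(
  series=[
    [1,0,0,30,0],
    [1,0,0,0,0],
    [1,0,0,0,0],
  ],
)

```text
t: 3.6
position: [596.0, -124.3, 137.0]
tcp_rot: [3.06, 0.706, 0.003]
contact_force: [-0.2, -0.3, 0.5]
finger_gap: 0.6
```

```bash
python3 - <<'E'
exec(open('w.py').read())
for c,b in(("top",(160,300,310,470)),("side",(150,290,260,430))):
    p,W=cloud(c)
    cv2.imwrite(f"pics/{c}1.png",cv2.resize(p[b[0]:b[1],b[2]:b[3]],None,fx=4,fy=4,interpolation=cv2.INTER_CUBIC))
a=cv2.imread("pics/top1.png");b=cv2.imread("pics/side1.png")
b=cv2.resize(b,(int(b.shape[1]*a.shape[0]/b.shape[0]),a.shape[0]))
cv2.imwrite("pics/both1.png",cv2.resize(np.hstack([a,b]),(800,340)))
print(arm.mark_of("knob_center","side")[:1])
E
```

```text
3.6 [ 596.  -124.3  137. ] rel knob start in holder [-22.3, -29.5, 59.0] toolx deg 25.98 F [-0.3 -0.1  0.5] 0.5947335175557918 tilt [ 0.002 -0.    -1.   ]
shift to notch start, tool [ 1.2 -1.6 69. ]
[{'point': [604.7, -88.7, 80.1], 'p': 0.7}]
```

View pics/both1.png

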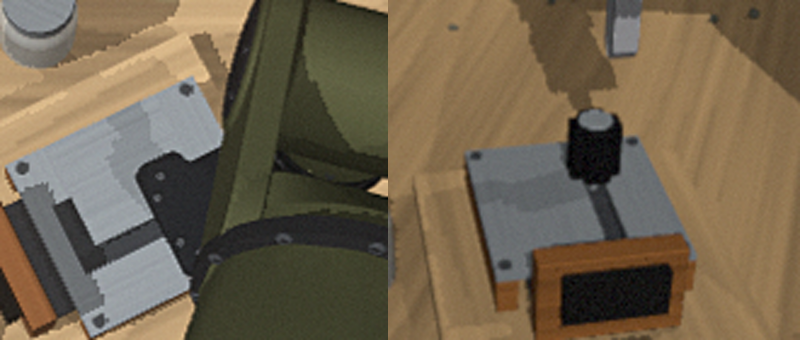

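The top view is blocked by the arm. In the side view the fingertip at (624,45) is behind and to the -x side of the knob at (595,145), as intended. I'll lower it and then push along +y (tool -y).

Call:
arm_command(
  series=[
    [1,1,0,25,0],
    [1,0,0,25,0],
    [1,0,0,19,0],
    [1,0,0,0,0],
  ],
)

```text
t: 4.25
position: [595.9, -123.6, 65.7]
tcp_rot: [-3.06, -0.706, 0.002]
contact_force: [-0.3, 0.0, -0.4]
finger_gap: 0.6
```

Call:
arm_command(
  series=[
    [1,0,-4,0,0],
    [1,0,-4,0,0],
    [1,0,-4,0,0],
    [1,0,-4,0,0],
    [1,0,0,0,0],
  ],
)

```text
t: 4.88
position: [589.2, -108.8, 66.5]
tcp_rot: [-3.061, -0.707, 0.0]
contact_force: [0.4, 0.4, 1.1]
finger_gap: 0.8
```

```bash
python3 - <<'E'
exec(open('w.py').read())
p,W=cloud("side");b=(150,290,260,430)
cv2.imwrite("pics/side2.png",cv2.resize(p[b[0]:b[1],b[2]:b[3]],None,fx=4,fy=4,interpolation=cv2.INTER_CUBIC))
print(arm.mark_of("knob_center","side")[:1])
E
```

```text
4.875 [ 589.2 -108.8   66.5] rel knob start in holder [-21.6, -12.6, -11.5] toolx deg 26.01 F [0.5 0.2 1.1] 0.761325717744506 tilt [-0.  0. -1.]
shift to notch start, tool [ 0.6 15.4 -1.5]
[{'point': [599.2, -78.8, 77.4], 'p': 0.58}]
```

View pics/side2.png

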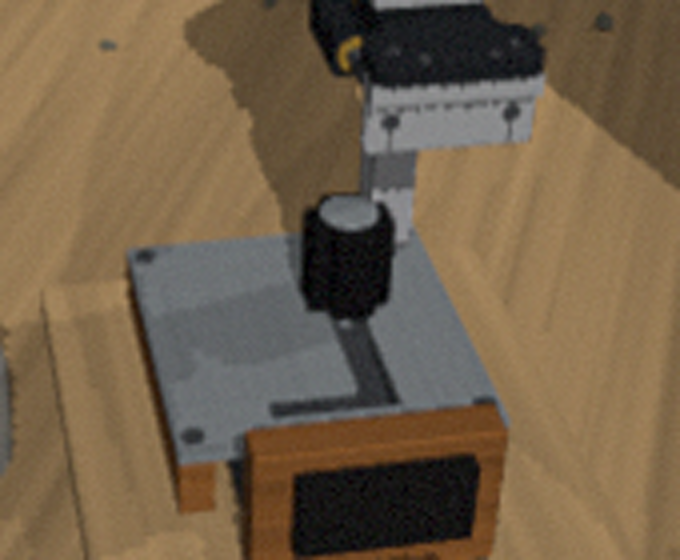

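The side view shows the finger in the notch beside the knob at (350,255). The knob has moved about 10 mm, which matches the model. I'll keep pushing along the long leg.

Call:
arm_command(
  series=[
    [1,0,-8,0,0],
    [1,0,-8,0,0],
    [1,0,-8,0,0],
    [1,0,-8,0,0],
    [1,0,-8,0,0],
  ],
)

```text
t: 5.6
position: [571.5, -72.8, 66.4]
tcp_rot: [-3.061, -0.707, 0.0]
contact_force: [-0.2, -1.3, -0.8]
finger_gap: 0.7
```

Call:
arm_command(
  series=[
    [1,0,-6,0,0],
    [1,0,-5,0,0],
    [1,0,-4,0,0],
    [1,0,0,0,0],
  ],
)

```text
t: 6.1
position: [565.2, -59.5, 66.5]
tcp_rot: [-3.061, -0.707, -0.0]
contact_force: [-1.0, 0.1, -0.3]
finger_gap: 0.6
```

```bash
python3 - <<'E'
exec(open('w.py').read())
p,W=cloud("side")
for q in("knob_center","corner"): print(q,arm.mark_of(q,"side")[:1])
E
```

```text
6.1 [565.2 -59.5  66.5] rel knob start in holder [-21.3, 42.3, -11.5] toolx deg 26.0 F [-0.8  0.5 -0.3] 0.6191770382454069 tilt [ 0.  0. -1.]
shift to notch start, tool [ 0.5 70.3 -1.5]
knob_center [{'point': [574.1, -25.9, 77.8], 'p': 0.88}]
corner [{'point': [569.2, -22.7, 50.2], 'p': 0.76}]
```

Call:
arm_command(
  series=[
    [1,0,-3,0,0],
    [1,0,-3,0,0],
    [1,0,-2,0,0],
    [1,0,0,0,0],
    [1,0,0,0,0],
  ],
)

```text
t: 6.88
position: [561.6, -52.5, 66.4]
tcp_rot: [-3.061, -0.706, 0.0]
contact_force: [-1.2, -0.5, 0.3]
finger_gap: 0.8
```

Call:
arm_command(
  series=[
    [1,0,-2,0,0],
    [1,0,-1,0,0],
    [1,0,0,0,0],
    [1,0,0,0,0],
  ],
)

```text
t: 7.38
position: [560.4, -49.9, 66.4]
tcp_rot: [-3.061, -0.706, 0.0]
contact_force: [-0.5, -1.2, -0.5]
finger_gap: 0.9
```

```bash
python3 - <<'E'
exec(open('w.py').read())
p,W=cloud("side");b=(150,290,260,430)
cv2.imwrite("pics/side3.png",cv2.resize(p[b[0]:b[1],b[2]:b[3]],None,fx=4,fy=4,interpolation=cv2.INTER_CUBIC))
for q in("knob_center","corner"): print(q,arm.mark_of(q,"side")[:1])
E
```

```text
7.375 [560.4 -49.9  66.4] rel knob start in holder [-21.4, 53.0, -11.6] toolx deg 25.99 F [-0.9 -0.9 -0.5] 0.8517889530546078 tilt [-0.  0. -1.]
shift to notch start, tool [ 0.7 81.  -1.6]
knob_center [{'point': [570.1, -18.3, 79.1], 'p': 0.91}]
corner [{'point': [569.5, -19.1, 51.2], 'p': 0.7}]
```

View pics/side3.png

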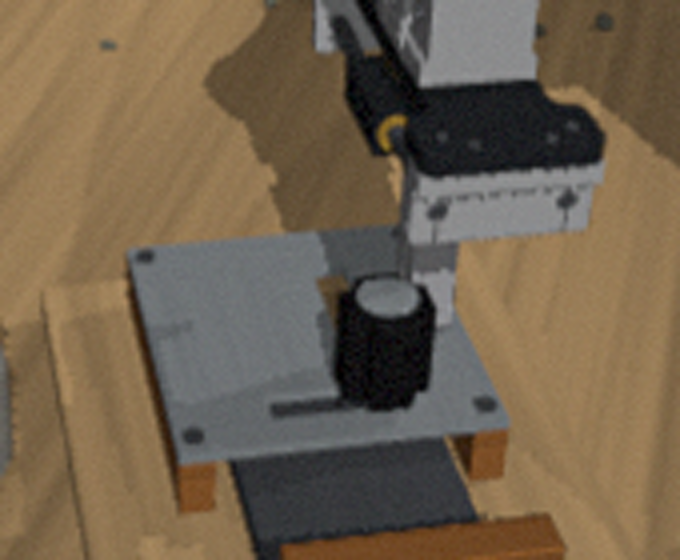

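The knob at (385,340) is now level with the short leg at (310,405). The stop isn't felt yet, so I'll creep until the force rises.

Call:
arm_command(
  series=[
    [1,0,-1,0,0],
    [1,0,-1,0,0],
    [1,0,0,0,0],
  ],
)

```text
t: 7.9
position: [559.6, -48.3, 66.4]
tcp_rot: [3.061, 0.706, 0.0]
contact_force: [0.7, -3.4, -1.3]
finger_gap: 0.6
```

Call:
arm_command(
  series=[
    [1,0,-1,0,0],
    [1,0,-1,0,0],
    [1,0,0,0,0],
  ],
)

```text
t: 8.28
position: [559.4, -47.8, 66.6]
tcp_rot: [3.059, 0.705, 0.002]
contact_force: [6.6, -13.7, -5.0]
finger_gap: 0.6
```

```bash
python3 w.py
```

```text
8.275 [559.4 -47.8  66.6] rel knob start in holder [-21.4, 55.3, -11.4] toolx deg 25.96 F [ -0.1 -15.2  -5. ] 0.6256012585798562 tilt [ 0.002 -0.002 -1.   ]
shift to notch start, tool [ 0.7 83.3 -1.1]
```

The stop is felt (15 N), so the knob is at the corner. I'll ease off about 2 mm and push sideways in +x.

Call:
arm_command(
  series=[
    [1,0,2,0,0],
    [1,0,0,0,0],
    [1,4,0,0,0],
    [1,4,0,0,0],
    [1,4,0,0,0],
  ],
)

```text
t: 8.9
position: [570.3, -43.0, 66.5]
tcp_rot: [3.061, 0.706, -0.001]
contact_force: [-0.2, -5.9, 0.1]
finger_gap: 0.2
```

Call:
arm_command(
  series=[
    [1,5,0,0,0],
    [1,5,0,0,0],
    [1,5,0,0,0],
    [1,0,0,0,0],
  ],
)

```text
t: 9.4
position: [584.2, -36.2, 66.6]
tcp_rot: [3.061, 0.707, 0.001]
contact_force: [4.2, -3.6, -0.1]
finger_gap: 0.5
```

```bash
python3 - <<'E'
exec(open('w.py').read())
p,W=cloud("side")
for q in("knob_center","slot_end"): print(q,arm.mark_of(q,"side")[:1])
E
```

```text
9.4 [584.2 -36.2  66.6] rel knob start in holder [6.1, 54.8, -11.4] toolx deg 26.0 F [ 2.2 -5.1 -0.1] 0.5418519951481796 tilt [ 0.001 -0.    -1.   ]
shift to notch start, tool [-26.8  82.9  -1.4]
knob_center [{'point': [591.7, -4.5, 79.4], 'p': 0.56}]
slot_end [{'point': [605.2, -4.0, 47.8], 'p': 0.9}]
```

Call:
arm_command(
  series=[
    [1,5,0,0,0],
    [1,5,0,0,0],
    [1,3,0,0,0],
    [1,0,0,0,0],
  ],
)

```text
t: 10.05
position: [595.7, -30.5, 66.5]
tcp_rot: [3.061, 0.706, 0.001]
contact_force: [2.2, -2.8, 0.5]
finger_gap: 0.4
```

Call:
arm_command(
  series=[
    [1,1,0,0,0],
    [1,1,0,0,0],
    [1,1,0,0,0],
    [1,0,0,0,0],
  ],
)

```text
t: 10.55
position: [598.2, -29.3, 66.5]
tcp_rot: [3.061, 0.706, 0.0]
contact_force: [-1.1, -6.1, 2.2]
finger_gap: 0.7
```

```bash
python3 - <<'E'
exec(open('w.py').read())
p,W=cloud("side")
for q in("knob_center","slot_end"): print(q,arm.mark_of(q,"side")[:1])
E
```

```text
10.55 [598.2 -29.3  66.5] rel knob start in holder [21.6, 54.8, -11.5] toolx deg 25.98 F [-3.7 -5.   2.2] 0.6736942074984271 tilt [ 0. -0. -1.]
shift to notch start, tool [-42.3  82.9  -1.5]
knob_center [{'point': [603.2, -1.2, 78.0], 'p': 0.62}]
slot_end [{'point': [605.4, -6.9, 48.9], 'p': 0.87}]
```

Not at the stop yet, so I'll keep creeping.

Call:
arm_command(
  series=[
    [1,1,0,0,0],
    [1,1,0,0,0],
    [1,0,0,0,0],
  ],
)

```text
t: 11.08
position: [600.1, -28.4, 66.5]
tcp_rot: [3.061, 0.706, 0.0]
contact_force: [0.4, -5.0, 1.9]
finger_gap: 0.5
```

Call:
arm_command(
  series=[
    [1,1,0,0,0],
    [1,0.5,0,0,0],
    [1,0,0,0,0],
  ],
)

```text
t: 11.45
position: [600.4, -28.2, 66.4]
tcp_rot: [3.061, 0.706, -0.004]
contact_force: [-8.8, -8.5, 5.5]
finger_gap: 0.6
```

```bash
python3 w.py
```

```text
11.45 [600.4 -28.2  66.4] rel knob start in holder [24.1, 54.8, -11.6] toolx deg 25.99 F [-11.7  -3.7   5.5] 0.6367924504676857 tilt [-0.002 -0.001 -1.   ]
shift to notch start, tool [-44.8  83.   -1.5]
```

The end stop is felt (12 N in x). I'll back out of the notch diagonally, away from both lobes, then lift and retreat.

Call:
arm_command(
  series=[
    [1,-4,4,0,0],
    [1,-8,8,0,0],
    [1,-8,8,0,0],
    [1,0,0,-40,0],
    [1,0,0,-50,0],
  ],
)

```text
t: 12.08
position: [591.4, -55.1, 156.7]
tcp_rot: [-3.06, -0.705, 0.003]
contact_force: [-0.7, 0.3, -0.2]
finger_gap: 0.3
```

Call:
arm_command(
  series=[
    [1,0,0,-45,0],
    [1,-40,40,0,0],
    [1,-40,40,0,0],
    [1,-40,40,0,0],
    [1,-40,40,0,0],
  ],
)

```text
t: 12.7
position: [517.2, -270.4, 201.5]
tcp_rot: [-3.061, -0.706, -0.0]
contact_force: [1.7, -0.0, 0.0]
finger_gap: 0.3
```

Call:
arm_command(
  series=[
    [1,-40,40,0,0],
    [1,-40,40,0,0],
    [1,0,0,0,0],
    [1,0,0,0,0],
  ],
)

```text
t: 13.2
position: [481.4, -375.3, 201.3]
tcp_rot: [-3.061, -0.706, -0.0]
contact_force: [-0.3, 0.2, 0.5]
finger_gap: 0.4
```

```bash
python3 - <<'E'
exec(open('w.py').read())
p,W=cloud("top");x,y,z=W[...,0],W[...,1],W[...,2]
m=(z>92)&(z<112)&(np.hypot(x-605,y+2)<35)
c=W[m].mean(0)if m.any() else None;print("knobtop",m.sum(),c)
if c is not None: print("moved x,y",(c-[602,-87.1,100.5])@ex,(c-[602,-87.1,100.5])@ey)
for q in("slot_end","knob_center","stone","hammer","chisel","jar"): print(q,[np.round(r["point"]).tolist() for r in arm.mark_of(q,"top")][:3])
cv2.imwrite("pics/top4.png",p)
E
```

```text
13.2 [ 481.4 -375.3  201.3] rel knob start in holder [-236.0, -204.0, 123.3] toolx deg 25.96 F [-0.2  0.4  0.5] 0.3842131063419461 tilt [-0.  0. -1.]
shift to notch start, tool [ 214.2 -176.9  133.4]
knobtop 398 [604.83447357   2.12448362 100.72320267]
moved x,y 41.93638687011412 78.80597803759801
slot_end [[608.0, -3.0, 54.0]]
knob_center [[610.0, 1.0, 80.0]]
stone [[502.0, 164.0, 35.0]]
hammer [[670.0, 215.0, -4.0]]
chisel []
jar [[822.0, 141.0, -2.0], [756.0, 20.0, 2.0], [861.0, 20.0, -2.0]]
```

View pics/top4.png

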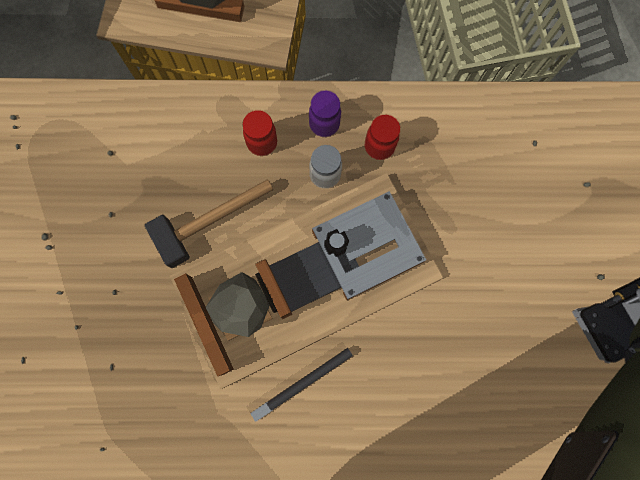

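The knob sits at the end of the short leg at (337,241) and the jaw is against the stone at (240,305). Hammer, chisel and jar show at the same pixels as before, and the robot is clear. The knob travelled 41.9 mm sideways and 78.8 mm along the leg, and its top is at 100.7 mm, so it is seated.

```bash
python3 -c "
from cell import arm
print(arm.sign_off())"
```

```text
the job is handed in; nothing more can be done
None
```

The stone is locked in its holder and the job is handed in at about 13.5 s of the 45 s allowed; the hand-in gives no verdict. With the gripper shut, I pushed the knob from the notch between two lobes: along the long leg until the slot stopped it (about 15 N), then sideways to the end of the short leg (about 12 N). I then backed off, lifted and moved clear.

**Last checks (top camera and arm state):**
- **Knob:** it moved about 79 mm along the long leg from where it started, and 42 mm sideways. Its top is at 101 mm, so it is seated.
- **Jaw:** it is up against the stone.
- **Stone, hammer and jar:** they are within about 5 mm of where they were first measured, which is about as close as the camera can tell.
- **Chisel:** the last detector call did not find it, but the picture shows it in the same place.
- **Robot:** clear of everything, with no contact force beyond sensor noise.

Positions along the way agreed to within a few mm, and no check failed apart from the missed chisel detection.

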